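# Slide the sample carrier in under the pressure cell

### The arm

A 6-joint arm with a two-finger parallel gripper is mounted at the origin on the work surface. World frame = base frame: x ahead of the robot, y to its left, z up, the work surface at z = 0. Lengths are in mm, angles in degrees, forces in N, time in s.
With the tool pointing down it reaches from about 350 to 850 mm from the base axis. Payload 8.1 kg.
Tool frame: the origin (TCP) lies midway between the tips of the shut fingers; the grasp point (between the pads) lies 19 mm behind it; x points along the fingers, z is the direction in which the jaws open and shut, and the axes are right-handed (so a half turn about x gives the same grasp; the last joint's range is limited). The gripper opens to 85 mm and grips with 20 to 120 N. Pads are 22 mm wide; open, the fingers measure 114 mm over their backs; the gripper's body (76 mm by 85 mm) begins 54 mm behind the grasp point. The pads swing forward as they close: fully open they stand 13 mm farther back than shut.
Start: joints at [-79.32, 7.471, 85.268, -0, 87.261, -4.893], TCP at [161.1, -577.972, 231.292] pointing down, gripper open.
Joint ranges: [-169.43, 169.43], [-51.17, 129.36], [1.28, 143.12], [-76.62, 256.62], [0, 156.53], [-152.29, 152.29]. Speed limits (degrees/s): [136.94, 136.94, 159.86, 180, 180, 180].

### API

Orientations are given as [roll, pitch, yaw] about the fixed x, y, z axes, in that order (R = Rz(yaw) Ry(pitch) Rx(roll)).
In Python, from bench import r gives the robot as it stands. The module is installed in compiled form; this text tells all that it offers.
- The arm moves only by the tool servo_tool, never from a script. Its argument "commands" is a list that holds one entry, the list of rows, each a list of 7 numbers: the closure in counts, from 0 (fully open) to 255 (shut), then the shift along the tool's x, y, z in cm, then the turn, a rotation vector about the tool's x, y, z in degrees. A call has 1 to 8 rows; each row is the pose to reach, as a shift and turn from the pose commanded when the call began, along the tool's axes at that moment; what a row does not reach only later rows make up. A row lasts 1/10 s, in which the tool goes at most 50 mm and 8.59 degrees, less where a joint would pass 70% of its speed; a pose out of reach is approached as far as the arm can. A call with a gripper value outside its range is refused whole. The fingers move at their own pace and stop on an object; "force" is the grip in N (left out, the last holds). Time passes only in rows, so rows that repeat a pose let the fingers close. It gives the time, the measured TCP pose, the force and the opening at its end, in the units of the state.
- r.sense(): the state, without advancing time (a new reading comes with each control period).
- r.snapshot(name): name is "scene" or "top"; returns (picture, depth): 384x512x3 uint8, red, green, blue; 384x512 float32, mm along the optical axis (not along the pixel's ray), 0 where there is no reading.
- r.calibration(name): a dict with "fx", "fy", "cx", "cy" (pixels), "dist" ([k1, k2, p1, p2, k3] as OpenCV has them; the pictures are not rectified), "pose" (4x4, takes a point from camera to world coordinates). Camera axes: x right, y down, z forward; pixel columns grow to the right and rows downward; lengths in mm; the calibration is good to about 2 mm. A picture is of the moment at which its call begins. calibration takes no time and is no camera call.
- r.hand_in(): hands the job in, once; it reports no verdict.
The state is a dict: "time": time; "joint_pos": joint angles; "qd": joint speeds; "joint_efforts": joint torques, N m; "tool_pos": TCP position; "tcp_rot": TCP orientation; "ft_force": force on the tool from outside, world axes, zero at the start; "wrist_torque": the same for the moment, N m; "finger_gap": finger opening in mm.
Only numpy, scipy, OpenCV 4.12 (cv2) and the standard library are available. Lean on these libraries where they do the work, as an engineer would, in place of code of your own. Each camera call takes 0.05 s, during which the arm holds its last target.

### The job

Load the sample carrier: with the fingertips, push the flat aluminium plate over the table and in under the low bridge of the pressure cell, window end first, until its front edge lies square against the stop bar behind the bridge. Push only against the edges of the plate: keep it flat on the table, never lift or tip it, and do not touch its knob or its round window. Leave everything else on the table where it is, and finish with the robot clear of the carrier.

Things in the scene. Friction and masses are not known exactly. Their poses are not given: they have to be found in the camera images.
- stand: Pressure-cell stand, aluminium, fixed, 218 mm tall. Origin on the table under the cell's axis; +x = the way the carrier slides in (away from the robot), z up. Side walls x -24 to 72 mm, inner faces y = +-49, outer +-61 mm. The cell, 86 mm across, stands on the bridge; a gauge reaches y = +140 mm, 77 to 133 mm up.
- bridge (a point): Middle of the bridge's lower front edge, 28 mm above the table, at x = -24 mm of the stand. The bridge spans the lane from here to x = +24 mm, all 28 mm up. Before it, on both sides, lead-in guides 30 mm tall flare outwards towards the robot, to x = -47, y = +-70 mm. Axes as the stand's.
- stop (a point): Foot of the middle of the stop bar's near face, on the table behind the bridge, at x = +30 mm of the stand. The bar is 14 mm tall and fills the lane. The carrier's front edge must come to rest against it. Axes as the stand's.
- carrier: Loose flat aluminium plate on the table, 120 mm long (x), 90 wide (y), 16 thick, about 0.5 kg. Origin: centre of its underside; +x to its front edge. Starts in front of the stand, up to 55 mm out of line and 19 degrees askew. Home: its origin at x = -30, y = 0 mm of the stand, same heading; its rear edge then is 66 mm out from the bridge.
- window: Round window mount fixed on the carrier, 34 mm across, 8 mm tall: its top is 24 mm above the table and just passes under the bridge. Origin: centre of its underside, 30 mm ahead of the carrier's origin, 16 mm up. Not to be touched.
- knob: Black knob fixed on the carrier near its rear edge, 18 mm across, its top 42 mm above the table: too tall for the bridge, it stays outside. Origin: centre of its foot, 44 mm behind the carrier's origin, 16 mm up. Not to be touched.
- fitting: Bystander: brass tube fitting, upright, 24 mm across, 44 mm tall. To be left where it is.
- vial: Bystander: small capped jar, 28 mm across, 55 mm tall. To be left where it is.
- flange: Bystander: flat steel ring, 60 mm across, 12 mm tall. To be left where it is.
- driver: Bystander: screwdriver lying down, about 200 mm long. To be left where it is.
- block: Bystander: steel block 40 x 50 x 39 mm. To be left where it is.
- spanner: Bystander: flat wrench lying down, about 180 mm long. To be left where it is.
- dish: Bystander: shallow glass bowl, 80 mm across, 22 mm tall. To be left where it is.
Things that resemble listed ones, but are neither listed nor needed, are in the scene too. Leave any orange look-alike of the stand alone. Leave any orange look-alike of the carrier alone.

How it is judged (in metres and radians):
At the end, for the whole second after the job is handed in: The carrier lies flat and still on the table under the bridge, window end first, its front edge within 5 mm of the stop bar, within 6.5 mm of the middle of the lane and within 4 degrees of square (x of carrier in the frame of stand between -0.035 and -0.026 m and y of carrier in the frame of stand between -0.0065 and 0.0065 m and angle between the x axis of carrier and the x axis of stand, either way round below 0.07 rad and x of window in the frame of stand above -0.012 m and height (world z) of carrier below 0.004 m and angle between carrier's own z axis and vertical below 0.03 rad and linear speed of carrier below 0.01 m/s); the robot touches nothing.
It fails at once if the carrier is lifted off the table (more than 6 mm) (height (world z) of carrier above 0.006 m).
It fails at once if the carrier is tipped (more than 5 degrees) (angle between carrier's own z axis and vertical above 0.087 rad).
It fails at once if the robot touches the knob or the window (more than 0.5 N) (contact force between any of the fingers, the arm and knob above 0.5 N or contact force between any of the fingers, the arm and window above 0.5 N).
It fails at once if something else on the table is moved by more than 15 mm (distance of any of fitting, vial, flange, driver, block, spanner, dish from where it was at the start of the episode above 0.015 m).
It also fails if it takes over 64 s, if anything falls off the work surface, if the arm or the gripper's body presses on something with over 40 N, if the wrist force passes 120 N, or if a joint passes its speed limit or range.

## Working session

There is one attempt and no reset: what is moved stays moved. The work goes in short steps, Python scripts to look and compute and a tool call to move; the robot and the scene stay as the last step left them, time stands still between calls to the robot, and variables do not carry over. Pictures are saved under pics/ and viewed, and the job is handed in when it is done.

Besides the shell and the picture viewer there is one more tool, called after "Request:" by a JSON object that holds its "name" and its "arguments". servo_tool: Moves the arm, as the interface text tells. Its arguments: {"type":"object","properties":{"commands":{"type":"array","items":{"type":"array","items":{"type":"array","items":{"type":"number"}}}},"force":{"type":"number"}},"required":["commands"]}

```bash
mkdir -p pics; python3 - <<'E'
from bench import r
import cv2,numpy as np
print(r.sense())
for n in("scene","top"):
    p,d=r.snapshot(n); cv2.imwrite(f"pics/{n}0.png",p[:,:,::-1]); np.save(f"{n}0.npy",d); np.save(f"{n}0p.npy",p)
    c=r.calibration(n); print(n,{k:np.round(v,3) for k,v in c.items()})
E
```

```text
{'time': 0.0, 'joint_pos': array([-7.93202911e+01,  7.51596849e+00,  8.53298804e+01, -1.31813849e-03,
        8.72628318e+01, -4.89281121e+00]), 'qd': array([ 0.00384378, -0.01868699, -0.02237491,  0.01206346,  0.04774313,
        0.09220625]), 'joint_efforts': array([-4.31009112e-04, -5.69402754e+01, -5.00552237e+01, -2.29816505e-04,
        1.45662905e-02, -5.77444865e-06]), 'tool_pos': array([ 160.98577057, -577.41439734,  230.22971889]), 'tcp_rot': array([175.80121252,  89.89131132, 101.37379686]), 'ft_force': array([ 0.24416181, -0.70782744,  0.15758184]), 'wrist_torque': array([ 0.04298617, -0.03216769,  0.03488971]), 'finger_gap': 85.29001458780048}
scene {'fx': np.float64(477.716), 'fy': np.float64(477.716), 'cx': np.float64(260.476), 'cy': np.float64(187.436), 'dist': array([-0.038,  0.   ,  0.   ,  0.   ,  0.   ]), 'pose': array([[-7.850000e-01,  4.310000e-01, -4.460000e-01,  1.073414e+03],
       [ 6.200000e-01,  5.360000e-01, -5.730000e-01,  7.394710e+02],
       [-8.000000e-03, -7.260000e-01, -6.880000e-01,  9.309440e+02],
       [ 0.000000e+00,  0.000000e+00,  0.000000e+00,  1.000000e+00]])}
top {'fx': np.float64(456.101), 'fy': np.float64(456.101), 'cx': np.float64(259.577), 'cy': np.float64(194.125), 'dist': array([-0.072,  0.   ,  0.   ,  0.   ,  0.   ]), 'pose': array([[ 1.000000e-03, -9.980000e-01,  6.400000e-02,  3.911520e+02],
       [-1.000000e+00, -1.000000e-03,  7.000000e-03, -1.966200e+01],
       [-7.000000e-03, -6.400000e-02, -9.980000e-01,  1.477351e+03],
       [ 0.000000e+00,  0.000000e+00,  0.000000e+00,  1.000000e+00]])}
```

View pics/scene0.png

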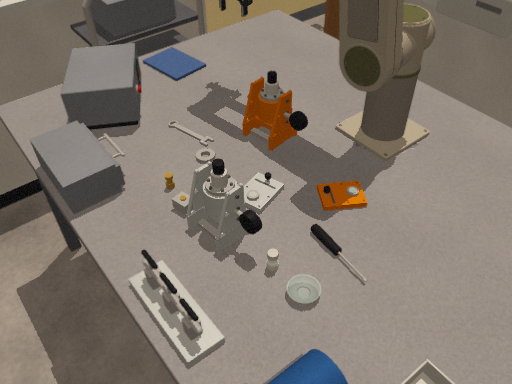

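View pics/top0.png

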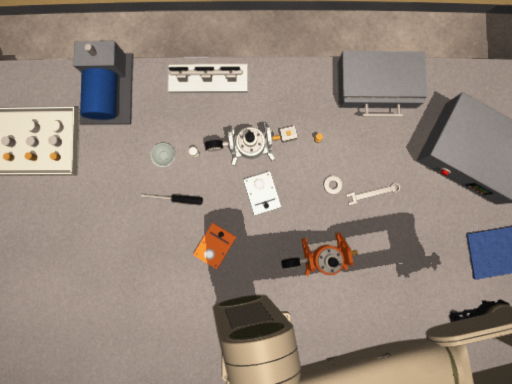

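Candidates for the carrier: the white/aluminium plate at top (263,193) and the orange plate at (215,246). Candidates for the stand: the grey one at (250,142) and the orange one at (328,260). By the description I choose the grey/aluminium pair. Next is a close crop and measurement.

```bash
cat > h.py <<'E'
import numpy as np,cv2
def rays(c,uv):
    K=np.array([[c['fx'],0,c['cx']],[0,c['fy'],c['cy']],[0,0,1.]])
    u=cv2.undistortPoints(np.asarray(uv,float).reshape(-1,1,2),K,np.array(c['dist'],float)).reshape(-1,2)
    d=np.c_[u,np.ones(len(u))]
    P=np.array(c['pose']); return P[:3,3],d@P[:3,:3].T
def plane(c,uv,z):
    o,d=rays(c,uv); return o+d*((z-o[2])/d[:,2])[:,None]
def proj(c,X):
    P=np.linalg.inv(np.array(c['pose'])); X=np.asarray(X,float).reshape(-1,3)
    K=np.array([[c['fx'],0,c['cx']],[0,c['fy'],c['cy']],[0,0,1.]])
    return cv2.projectPoints(X,cv2.Rodrigues(P[:3,:3])[0],P[:3,3],K,np.array(c['dist'],float))[0].reshape(-1,2)
E
python3 - <<'E'
import cv2,numpy as np
p=cv2.imread('pics/top0.png'); 
cv2.imwrite('pics/cropt.png',cv2.resize(p[110:225,195:325],None,fx=5,fy=5,interpolation=cv2.INTER_CUBIC))
p=cv2.imread('pics/scene0.png'); 
cv2.imwrite('pics/crops.png',cv2.resize(p[145:255,160:300],None,fx=5,fy=5,interpolation=cv2.INTER_CUBIC))
E
```

```text
(no output)
```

View pics/cropt.png

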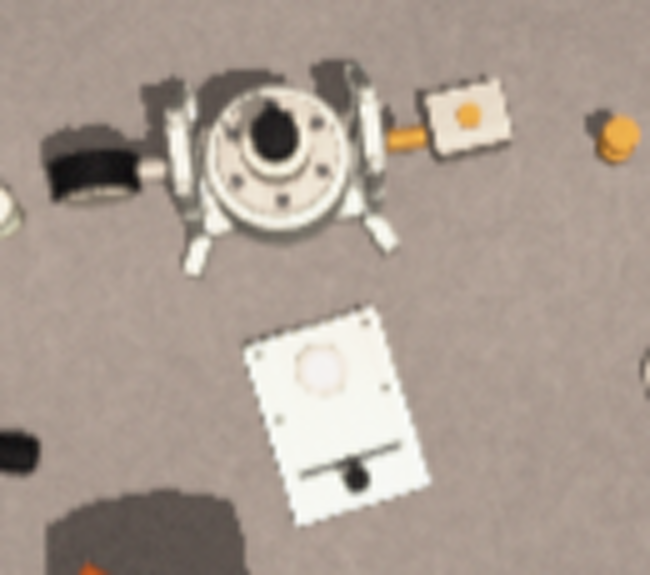

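View pics/crops.png

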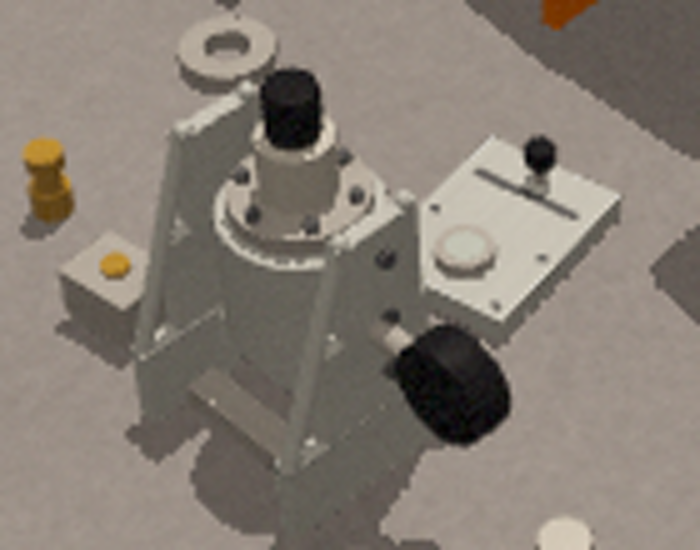

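The top crop shows the aluminium plate with its window end (crop 320,370) facing the grey stand and its knob at (355,475). The guide tips are at crop (195,270) and (390,245), and the block sits right beside the stand. Next I'll measure poses.

```bash
python3 - <<'E'
from bench import r
from h import *
c=r.calibration('top'); p=np.load('top0p.npy'); d=np.load('top0.npy')
hsv=cv2.cvtColor(p,cv2.COLOR_RGB2HSV); 
m=((hsv[...,2]>215)&(hsv[...,1]<40)).astype(np.uint8)
cs,_=cv2.findContours(m[165:222,235:295],cv2.RETR_EXTERNAL,cv2.CHAIN_APPROX_NONE)
k=max(cs,key=cv2.contourArea).reshape(-1,2)+[235,165]
W=plane(c,k,16.)[:,:2].astype(np.float32); print(cv2.minAreaRect(W)); 
bp=cv2.boxPoints(cv2.minAreaRect(W));print(bp)
# features of carrier
print('win,knobtop',plane(c,[[195+320/5,110+370/5]],24),plane(c,[[195+357/5,110+478/5]],40))
# stand cloud from depth
def cloud(n):
    c=r.calibration(n);d=np.load(n+'0.npy');v,u=np.mgrid[:384,:512];ok=d>0
    o,dd=rays(c,np.c_[u[ok],v[ok]]);return o+dd*d[ok][:,None],np.c_[u[ok],v[ok]]
X,uv=cloud('top'); s=(abs(X[:,2])<4)&(abs(X[:,0]-450)<150); print('table z',np.median(X[(uv[:,1]>160)&(uv[:,1]<230)&(abs(X[:,2])<15)][:,2]))
for n in('top','scene'):
    X,uv=cloud(n)
    b=(X[:,0]>420)&(X[:,0]<600)&(abs(X[:,1]+0)<110)
    Y=X[b]
    for lo,hi in((20,26),(26,34),(34,60),(60,100),(100,150),(150,195),(195,218)):
        q=Y[(Y[:,2]>lo)&(Y[:,2]<hi)]
        if len(q): print(n,lo,hi,len(q),q.min(0).round(),q.max(0).round())
E
```

```text
((488.3162841796875, -17.395538330078125), (118.79940795898438, 88.94721221923828), 17.37081527709961)
[[418.34784     7.3156796]
 [444.90344   -77.574875 ]
 [558.2847    -42.10676  ]
 [531.7291     42.7838   ]]
win,knobtop [[516.29258952  -8.15186026  24.        ]] [[446.59982223 -31.70361803  40.        ]]
table z 0.01260413502427582
top 20 26 141 [433. -63.  20.] [600.  75.  26.]
top 26 34 53 [439. -53.  26.] [600.  78.  33.]
top 34 60 26 [439. -50.  34.] [600.  75.  49.]
top 60 100 23 [590.  -9.  71.] [600.  44.  97.]
top 100 150 72 [590.  -9. 101.] [600.  42. 148.]
top 150 195 7 [598.   6. 150.] [600.  29. 158.]
scene 20 26 101 [428. -60.  20.] [540.  33.  26.]
scene 26 34 26 [446. -34.  26.] [535.   3.  33.]
scene 34 60 33 [440. -41.  34.] [457. -22.  45.]
scene 100 150 8 [594.  19. 138.] [598.  35. 145.]
scene 150 195 1 [599.  13. 151.] [599.  13. 151.]
```

```bash
python3 - <<'E'
from bench import r
from h import *
def cloud(n):
    c=r.calibration(n);d=np.load(n+'0.npy');v,u=np.mgrid[:384,:512];ok=d>0
    o,dd=rays(c,np.c_[u[ok],v[ok]]);return o+dd*d[ok][:,None],np.c_[u[ok],v[ok]]
for n in('top','scene'):
    X,uv=cloud(n)
    b=(X[:,0]>565)&(X[:,0]<740)&(X[:,1]>-130)&(X[:,1]<190)
    Y=X[b];U=uv[b]
    for lo,hi in((20,26),(26,34),(34,60),(60,100),(100,150),(150,195),(195,212),(212,225)):
        q=Y[(Y[:,2]>lo)&(Y[:,2]<hi)]
        if len(q): print(n,lo,hi,len(q),q.min(0).round(),q.max(0).round())
    g=(Y[:,2]>27)&(Y[:,2]<33)
    if n=='top':
        for a,bb in zip(Y[g],U[g]): print(bb,a.round(1))
        # cell axis: horizontal disc at top levels
        h=np.histogram(Y[:,2],bins=np.arange(0,300,6));print(list(zip(h[1].astype(int),h[0])))
E
```

```text
top 20 26 25 [ 577. -124.   20.] [694. 189.  26.]
top 26 34 130 [ 580. -130.   26.] [703.  78.  34.]
top 34 60 257 [ 583. -126.   34.] [709. 189.  60.]
top 60 100 94 [590. -46.  61.] [704. 148. 100.]
top 100 150 583 [590. -69. 100.] [690. 159. 150.]
top 150 195 475 [598. -44. 150.] [674.  82. 194.]
top 195 212 12 [619.   5. 195.] [629.  30. 212.]
top 212 225 77 [620.   4. 212.] [646.  30. 224.]
[293 126] [ 703.1 -117.3   29.7]
[294 126] [ 702.6 -120.3   32.1]
[288 127] [ 699.3 -101.    32.2]
[289 127] [ 700.1 -104.5   28.4]
[290 127] [ 699.5 -107.5   31.4]
[285 128] [696.2 -91.4  31.5]
[291 128] [ 695.9 -110.6   33. ]
[292 128] [ 695.9 -113.8   33. ]
[293 128] [ 696.3 -117.1   31.3]
[295 128] [ 696.3 -123.6   31.4]
[280 129] [693.  -75.4  31.3]
[287 129] [692.9 -97.8  31.5]
[281 130] [689.7 -78.6  31.1]
[282 130] [689.4 -81.7  32.7]
[285 130] [689.9 -91.5  30.5]
[286 130] [689.4 -94.6  32.9]
[287 130] [689.5 -97.8  32.2]
[291 130] [ 689.4 -110.6   32.9]
[292 130] [ 689.6 -113.9   31.8]
[293 130] [ 689.4 -117.    32.9]
[283 131] [686.4 -85.   31.6]
[286 131] [686.1 -94.5  32.8]
[288 1
[... 3282 characters left out ...]
np.int64(0)), (np.int64(240), np.int64(0)), (np.int64(246), np.int64(0)), (np.int64(252), np.int64(0)), (np.int64(258), np.int64(0)), (np.int64(264), np.int64(0)), (np.int64(270), np.int64(0)), (np.int64(276), np.int64(0)), (np.int64(282), np.int64(0)), (np.int64(288), np.int64(0))]
scene 20 26 107 [ 614. -122.   20.] [713.  86.  26.]
scene 26 34 172 [ 618. -130.   26.] [712.  87.  34.]
scene 34 60 514 [ 619. -128.   34.] [713. 188.  60.]
scene 60 100 636 [603. -38.  60.] [709. 155. 100.]
scene 100 150 1329 [594. -40. 100.] [695. 160. 150.]
scene 150 195 915 [599. -46. 150.] [679.  82. 195.]
scene 195 212 62 [624.  13. 195.] [650.  33. 212.]
scene 212 225 94 [624.   4. 213.] [649.  31. 222.]
```

```bash
python3 - <<'E'
import cv2
p=cv2.imread('pics/top0.png'); 
cv2.imwrite('pics/cropg.png',cv2.resize(p[120:172,222:288],None,fx=12,fy=11,interpolation=cv2.INTER_CUBIC))
p=cv2.imread('pics/scene0.png'); 
cv2.imwrite('pics/cropgs.png',cv2.resize(p[195:250,180:250],None,fx=11,fy=10.5,interpolation=cv2.INTER_CUBIC))
E
```

```text
(no output)
```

View pics/cropg.png

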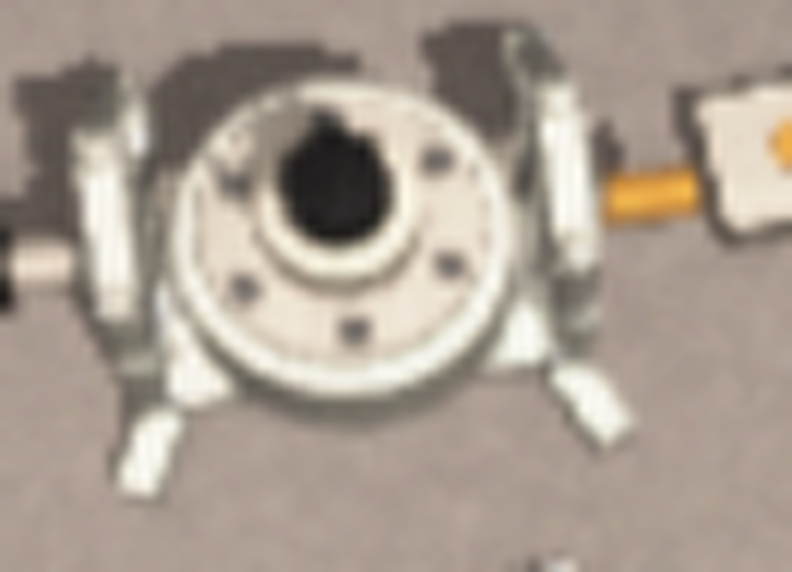

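View pics/cropgs.png

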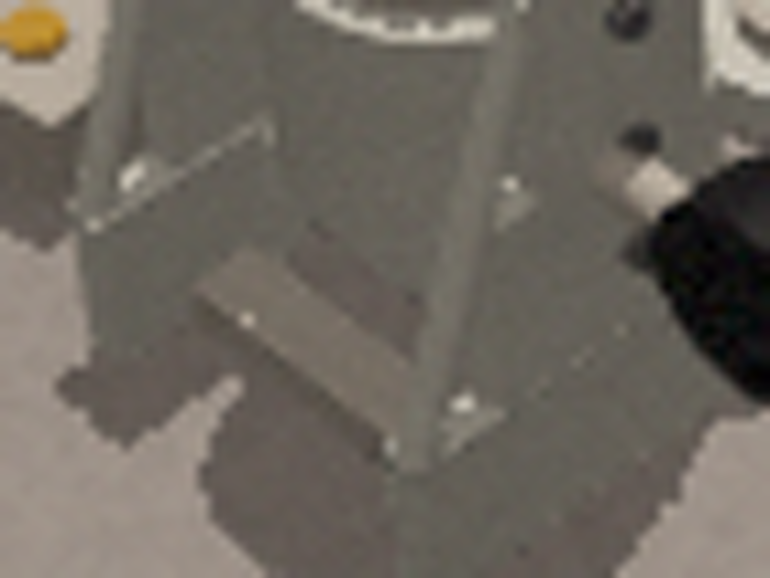

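```bash
python3 - <<'E'
from bench import r
from h import *
c=r.calibration('top'); cs=r.calibration('scene')
px=lambda a,x0,y0,fx,fy:np.array(a,float)/[fx,fy]+[x0,y0]-0.5+0.5/np.array([fx,fy])
T=plane(c,px([[115,480],[155,495],[600,445],[635,415]],222,120,12,11),30.); print('tips',T.round(1))
L=(T[0]+T[1])/2;R=(T[2]+T[3])/2;v=L-R; print('dist',np.linalg.norm(v),'mid',(L+R)/2,'yaw',np.degrees(np.arctan2(-v[0],v[1])))
B=plane(cs,px([[250,245],[420,362],[195,288],[385,452]],180,195,11,10.5),14.);print('bar',B.round(1))
for a,b in((0,1),(2,3)):
    v=B[a]-B[b]; print('bar yaw',np.degrees(np.arctan2(v[0],-v[1])))
def cloud(n):
    c=r.calibration(n);d=np.load(n+'0.npy');v,u=np.mgrid[:384,:512];ok=d>0
    o,dd=rays(c,np.c_[u[ok],v[ok]]);return o+dd*d[ok][:,None]
for n in('top','scene'):
    X=cloud(n);b=(X[:,0]>570)&(X[:,0]<720)&(X[:,1]>-60)&(X[:,1]<85);X=X[b]
    for lo,hi in((136,144),(146,158),(166,176),(213,224)):
        q=X[(X[:,2]>lo)&(X[:,2]<hi)]; print(n,lo,len(q),cv2.minEnclosingCircle(q[:,:2].astype(np.float32)),np.median(q[:,2]))
# wall tops
p=np.load('top0p.npy')
E
```

```text
tips [[582.5  81.   30. ]
 [578.1  70.3  30. ]
 [592.8 -48.2  30. ]
 [601.6 -57.5  30. ]]
dist 129.61098221937968 mid [588.75136917  11.41247889  30.        ] yaw 7.47730741277418
bar [[670.  -28.1  14. ]
 [660.4  29.3  14. ]
 [688.1 -24.   14. ]
 [683.   48.   14. ]]
bar yaw 9.426721685011495
bar yaw 4.017476007437553
top 136 168 ((641.0023803710938, 15.738479614257812), 63.90251541137695) 139.9552391507517
top 146 296 ((640.7119140625, 17.929433822631836), 65.62873840332031) 152.5962904719181
top 166 114 ((637.4615478515625, 18.192276000976562), 65.13452911376953) 170.60507978816554
top 213 73 ((633.2350463867188, 17.32666015625), 13.5891695022583) 217.7833213313645
scene 136 226 ((645.8107299804688, 19.933198928833008), 66.03150939941406) 140.66877319818894
scene 146 464 ((642.343994140625, 19.57449722290039), 65.42729949951172) 153.10012422732586
scene 166 232 ((640.2700805664062, 18.17801284790039), 65.12592315673828) 170.26509553026347
scene 213 90 ((636.9046020507812, 18.12856674194336), 13.88935661315918) 217.89632521042284
```

```bash
cat >> h.py <<'E'
from scipy.spatial.transform import Rotation as Rn
def Rt(s): return Rn.from_euler('xyz',s['tcp_rot'],degrees=True)
def cmd(s,target,jawyaw):
    """shift(cm, tool axes) and rotvec(deg, tool axes) to reach target with tool down, jaw z-axis at jawyaw (mod 180)"""
    R0=Rt(s); best=None
    for k in(0,180):
        z=np.array([np.cos(np.radians(jawyaw+k)),np.sin(np.radians(jawyaw+k)),0]);x=np.array([0,0,-1.]);y=np.cross(z,x)
        R1=Rn.from_matrix(np.c_[x,y,z]); v=(R0.inv()*R1).as_rotvec(degrees=True)
        if best is None or np.linalg.norm(v)<np.linalg.norm(best): best=v
    return R0.inv().apply(np.array(target)-s['tool_pos'])/10,best
E
python3 - <<'E'
from bench import r
from h import *
s=r.sense(); print(Rt(s).as_matrix().round(3))
c=r.calibration('top'); d=np.load('top0.npy')
o,dd=rays(c,[[282,262],[299,262],[330,235],[345,237],[354,255],[328,275]])
for i,(u,v) in enumerate([[282,262],[299,262],[330,235],[345,237],[354,255],[328,275]]):print(u,v,(o+dd[i]*d[v,u]).round())
# stand wall yaw
v,u=np.mgrid[110:175,215:290];D=d[110:175,215:290];o,dd=rays(c,np.c_[u.ravel(),v.ravel()]);X=o+dd*D.ravel()[:,None]
y0=np.radians(7.7);e=np.array([np.cos(y0),np.sin(y0)]);n=np.array([-e[1],e[0]])
q=(X[:,:2]-[637,18]);a=q@e;b=q@n
for sg in(1,-1):
    m=(X[:,2]>60)&(b*sg>45)&(b*sg<66)&(abs(a)<60); P=X[m]
    f=cv2.fitLine(P[:,:2].astype(np.float32),cv2.DIST_HUBER,0,.01,.01).ravel();print(sg,m.sum(),np.degrees(np.arctan(f[1]/f[0])),np.median(b[m]))
E
```

```text
[[-0.     0.963  0.268]
 [ 0.002  0.268 -0.963]
 [-1.     0.    -0.002]]
282 262 [276. -77. 117.]
299 262 [ 277. -128.  119.]
330 235 [ 353. -238.   -4.]
345 237 [ 347. -285.    8.]
354 255 [ 289. -315.    2.]
328 275 [ 225. -230.    1.]
1 134 5.7745686 54.49992137032763
-1 125 8.62608 -54.86030821759122
```

Request:
{"name": "servo_tool", "arguments": {"commands": [[[105,0,5,0,-8,0,0],[105,0,10,-1,-16,0,0],[105,0,14.5,-1.5,-24,0,0],[105,0,19,-2,-32,0,0],[105,0,23.5,-2.5,-40,0,0],[105,0,28,-3,-48,0,0],[105,0,32,-6,-56,0,0],[105,0,35,-10,-64,0,0]]], "force": 40}}

```text
time: 0.9
tool_pos: [473.0, -386.3, 230.1]
tcp_rot: [129.6, 89.9, 119.5]
ft_force: [0.2, 0.1, 0.7]
finger_gap: 50.1
```

```bash
python3 - <<'E'
from bench import r
from h import *
s=r.sense();print(s['time'],s['tool_pos'],s['tcp_rot'],s['joint_pos'],s['finger_gap']);print(Rt(s).as_matrix().round(3))
print(cmd(s,[540,-260,230],7.5),cmd(s,[500,-100,230],7.5),cmd(s,[500,-92,60],7.5))
E
```

```text
0.9 [ 473.03746591 -386.28050788  230.10781752] [129.57526549  89.93364633 119.48720953] [-4.40552823e+01  9.20899040e+00  8.34842194e+01  1.88180841e-02
  8.73704255e+01 -3.39681001e+01] 50.09801054270886
[[-0.001  0.175  0.985]
 [ 0.001  0.985 -0.175]
 [-1.     0.001 -0.001]]
(array([ 0.01969463, 13.60572966,  4.38079048]), array([-17.58805399,  -0.03409095,  -0.0572307 ])) (array([ 0.03810405, 28.65771094, -2.35994543]), array([-17.58805399,  -0.03409095,  -0.0572307 ])) (array([17.03889911, 29.43016744, -2.48753157]), array([-17.58805399,  -0.03409095,  -0.0572307 ]))
```

Request:
{"name": "servo_tool", "arguments": {"commands": [[[105,0,5,2,-6,0,0],[105,0,10,3,-12,0,0],[105,0,14.5,3,-18,0,0],[105,2,19,1,-18,0,0],[105,4,23.5,-1,-18,0,0],[105,8,28,-2.5,-18,0,0],[105,12.5,29,-2.5,-18,0,0],[105,17,29,-2.5,-18,0,0]]]}}

```text
time: 1.7
tool_pos: [499.9, -96.0, 66.3]
tcp_rot: [-11.9, 89.8, -4.2]
ft_force: [0.6, -1.1, -0.8]
finger_gap: 50.1
```

```bash
python3 - <<'E'
from bench import r
from h import *
s=r.sense();print(s['time'],s['tool_pos'],s['tcp_rot'],s['ft_force'],s['finger_gap']);print(Rt(s).as_matrix().round(3))
print(cmd(s,[500,-92,10],7.5))
for n in("scene","top"):
    p,d=r.snapshot(n); cv2.imwrite(f"pics/{n}1.png",p[:,:,::-1])
    np.save(f'{n}1.npy',d)
a=cv2.imread('pics/scene1.png')[100:300,130:400];b=cv2.imread('pics/top1.png')[100:290,150:400]
cv2.imwrite('pics/both1.png',np.vstack([cv2.resize(a,(405,300)),cv2.resize(b,(405,300))]))
E
```

```text
1.7 [499.89415034 -96.035058    66.28330158] [-11.94193079  89.83778056  -4.21821828] [ 0.56704693 -1.0908981  -0.77756402] 50.0678326423693
[[ 0.003 -0.134  0.991]
 [-0.     0.991  0.134]
 [-1.    -0.001  0.003]]
(array([5.62825346, 0.40171979, 0.04912831]), array([0.22371236, 0.15877399, 0.0332566 ]))
```

View pics/both1.png

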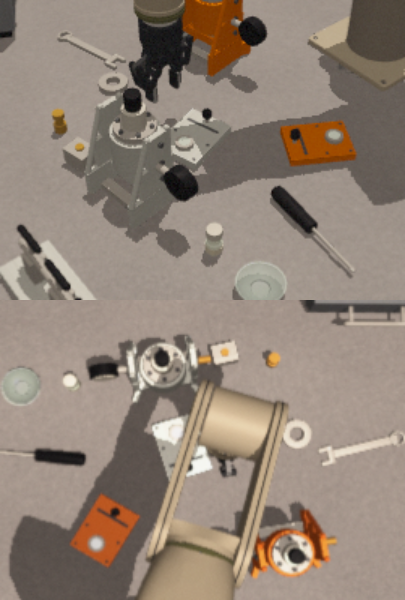

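The hand stands to the right of the plate with both fingers clear of it, and nothing has moved. Now I'll go down slowly, feeling for the table.

Request:
{"name": "servo_tool", "arguments": {"commands": [[[105,3,0,0,0,0,0],[105,4.5,0,0,0,0,0],[105,5,0,0,0,0,0],[105,5,0,0,0,0,0],[105,5.2,0,0,0,0,0],[105,5.4,0,0,0,0,0],[105,5.4,0,0,0,0,0]]]}}

```text
time: 2.5
tool_pos: [499.8, -98.6, 13.3]
tcp_rot: [-25.0, 89.9, -17.5]
ft_force: [1.0, -0.0, 0.1]
finger_gap: 50.1
```

Request:
{"name": "servo_tool", "arguments": {"commands": [[[105,0.1,0,0,0,0,0],[105,0.2,0,0,0,0,0],[105,0.2,0,0,0,0,0]]]}}

```text
time: 2.8
tool_pos: [499.2, -98.3, 10.5]
tcp_rot: [153.2, 90.0, 160.7]
ft_force: [0.3, 0.0, -0.0]
finger_gap: 50.2
```

Request:
{"name": "servo_tool", "arguments": {"commands": [[[105,0.1,0,0,0,0,0],[105,0.2,0,0,0,0,0],[105,0.2,0,0,0,0,0]]]}}

```text
time: 3.1
tool_pos: [499.1, -98.3, 8.4]
tcp_rot: [156.2, 90.0, 163.8]
ft_force: [-0.1, -0.6, 0.5]
finger_gap: 50.0
```

Request:
{"name": "servo_tool", "arguments": {"commands": [[[105,0.15,0,0,0,0,0],[105,0.3,0,0,0,0,0],[105,0.3,0,0,0,0,0]]]}}

```text
time: 3.4
tool_pos: [499.1, -98.3, 5.3]
tcp_rot: [154.2, 90.0, 161.7]
ft_force: [-0.2, -1.4, -0.0]
finger_gap: 50.1
```

Request:
{"name": "servo_tool", "arguments": {"commands": [[[105,0.1,0,0,0,0,0],[105,0.2,0,0,0,0,0],[105,0.2,0,0,0,0,0]]]}}

```text
time: 3.7
tool_pos: [499.2, -98.3, 3.5]
tcp_rot: [153.8, 90.0, 161.3]
ft_force: [0.8, 0.1, -0.1]
finger_gap: 50.2
```

Request:
{"name": "servo_tool", "arguments": {"commands": [[[105,0.1,0,0,0,0,0],[105,0.2,0,0,0,0,0],[105,0.2,0,0,0,0,0]]]}}

```text
time: 4.0
tool_pos: [499.2, -98.3, 1.5]
tcp_rot: [158.8, 90.0, 166.4]
ft_force: [-0.3, -0.2, 0.7]
finger_gap: 50.4
```

Request:
{"name": "servo_tool", "arguments": {"commands": [[[105,0.1,0,0,0,0,0],[105,0.2,0,0,0,0,0],[105,0.2,0,0,0,0,0]]]}}

```text
time: 4.3
tool_pos: [499.2, -98.3, -0.6]
tcp_rot: [155.1, 90.0, 162.6]
ft_force: [0.3, 0.0, -0.2]
finger_gap: 50.4
```

```bash
python3 - <<'E'
from bench import r
from h import *
s=r.sense();print(s['tool_pos'],s['ft_force'],Rt(s).as_matrix().round(4)[:,2])
e=np.array([np.cos(np.radians(7.5)),np.sin(np.radians(7.5))]);n=np.array([-e[1],e[0]])
q=s['tool_pos'][:2]-[637,18];print('stand frame',q@e,q@n)
p,d=r.snapshot('scene');a=p[120:240,170:320,::-1];cv2.imwrite('pics/s2.png',cv2.resize(a,(750,600),interpolation=cv2.INTER_CUBIC))
E
```

```text
[499.1765043  -98.31592247  -0.55358503] [ 0.33254574  0.01672606 -0.19638168] [ 9.913e-01  1.318e-01 -3.000e-04]
stand frame -151.8266710390265 -97.33124753315566
```

View pics/s2.png

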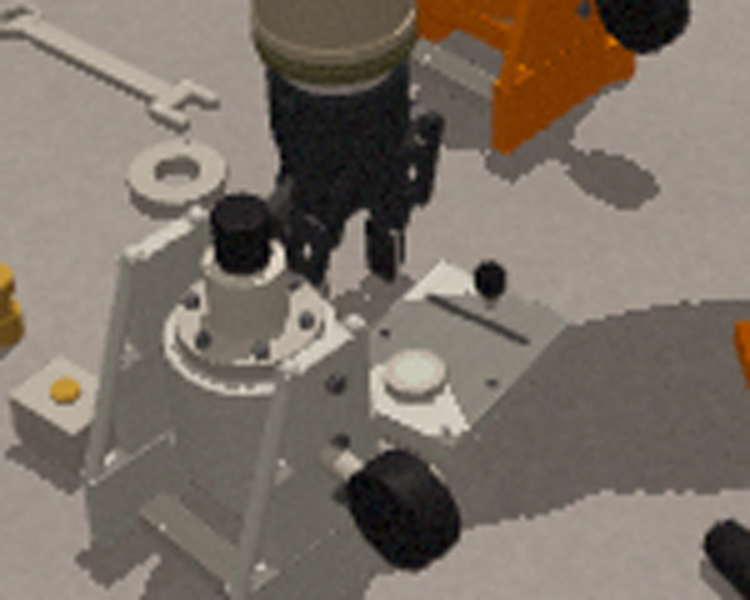

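The fingers are just above the table, beside the plate's right edge. Now the slow sideways push.

Request:
{"name": "servo_tool", "arguments": {"commands": [[[105,0,0.5,0,0,0,0],[105,0,1.0,0,0,0,0],[105,0,1.4,0,0,0,0],[105,0,1.7,0,0,0,0],[105,0,2.0,0,0,0,0],[105,0,2.3,0,0,0,0],[105,0,2.6,0,0,0,0],[105,0,2.6,0,0,0,0]]]}}

```text
time: 5.15
tool_pos: [495.8, -72.2, -0.4]
tcp_rot: [99.9, 90.0, 107.4]
ft_force: [0.3, -0.6, 0.3]
finger_gap: 50.5
```

Request:
{"name": "servo_tool", "arguments": {"commands": [[[105,0,0.3,0,0,0,0],[105,0,0.6,0,0,0,0],[105,0,0.9,0,0,0,0],[105,0,1.1,0,0,0,0],[105,0,1.3,0,0,0,0],[105,0,1.3,0,0,0,0]]]}}

```text
time: 5.75
tool_pos: [494.1, -59.3, -0.4]
tcp_rot: [86.2, 90.0, 93.8]
ft_force: [0.8, -1.1, -0.7]
finger_gap: 50.4
```

```bash
cat > look.py <<'E'
from bench import r
from h import *
import sys
def state():
    s=r.sense();e=np.array([np.cos(np.radians(7.5)),np.sin(np.radians(7.5))]);n=np.array([-e[1],e[0]])
    q=s['tool_pos'][:2]-[637,18];print('t',s['time'],s['tool_pos'].round(1),'stand',(q@e).round(1),(q@n).round(1),'F',s['ft_force'].round(1),'jaw',np.degrees(np.arctan2(*Rt(s).as_matrix()[[1,0],2])).round(2))
def pics(k):
    o=[]
    for nme,(a,b,c2,d2) in(("scene",(120,240,170,320)),("top",(110,230,195,345))):
        p,d=r.snapshot(nme);cv2.imwrite(f'pics/{nme}{k}.png',p[:,:,::-1]);o.append(cv2.resize(p[a:b,c2:d2,::-1],(375,300),interpolation=cv2.INTER_CUBIC))
    cv2.imwrite(f'pics/b{k}.png',cv2.resize(np.hstack(o),(800,320)))
if __name__=='__main__': state();pics(sys.argv[1])
E
python3 look.py 3
```

```text
t 5.75 [ 4.941e+02 -5.930e+01 -4.000e-01] stand -151.7 -58.0 F [ 0.8 -1.1 -0.7] jaw 7.58
```

View pics/b3.png

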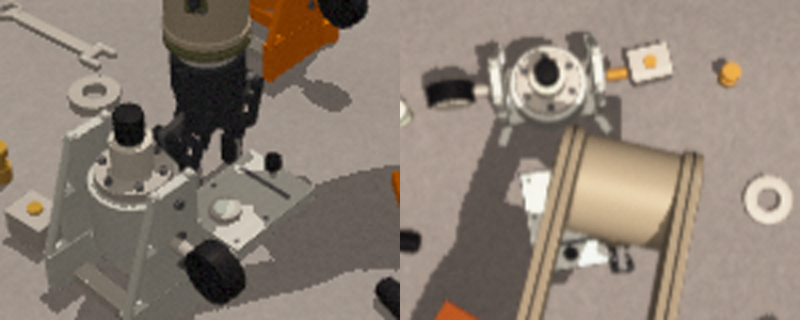

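The hand may have turned the plate, but the arm hides it. I'll back off, lift and swing behind the plate.

Request:
{"name": "servo_tool", "arguments": {"commands": [[[105,0,-2,0,0,0,0],[105,0,-4,0,0,0,0],[105,-4,-4,0,0,0,0],[105,-8,-4,-2,8,0,0],[105,-8,-4,-6,16,0,0],[105,-8,-4,-10,24,0,0],[105,-8,-2,-14,32,0,0],[105,-8,0,-15,40,0,0]]]}}

```text
time: 6.65
tool_pos: [342.2, -79.0, 78.4]
tcp_rot: [-171.6, 89.9, 155.5]
ft_force: [0.5, 0.5, 0.2]
finger_gap: 50.3
```

```bash
python3 look.py 4; python3 - <<'E'
from bench import r
from h import *
print(cmd(r.sense(),[385,-14,80],-82.5))
E
```

```text
t 6.65 [342.2 -79.   78.4] stand -305.0 -57.7 F [0.5 0.5 0.2] jaw -32.89
(array([-8.43792247e-02,  7.60740917e+00,  2.53088014e-03]), array([ 4.97837990e+01, -5.47254022e-02, -3.38273565e-02]))
```

View pics/b4.png

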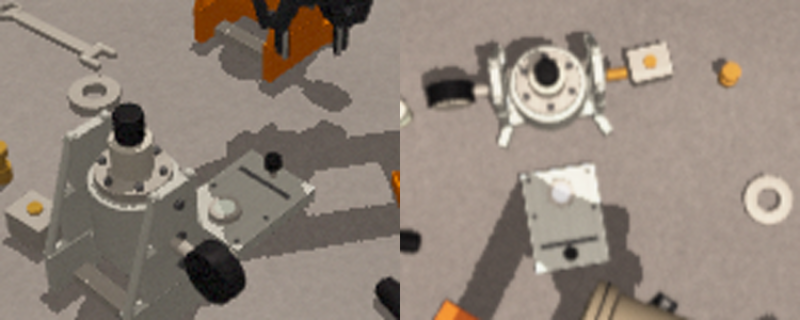

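The plate was turned and now looks nearly square to the stand, lying at crop (522–608,165–272). I'll measure it against the stand in this view.

```bash
python3 - <<'E'
import cv2
p=cv2.imread('pics/top4.png'); 
cv2.imwrite('pics/c4.png',cv2.resize(p[165:217,235:281],None,fx=12,fy=11,interpolation=cv2.INTER_CUBIC))
E
```

```text
(no output)
```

View pics/c4.png

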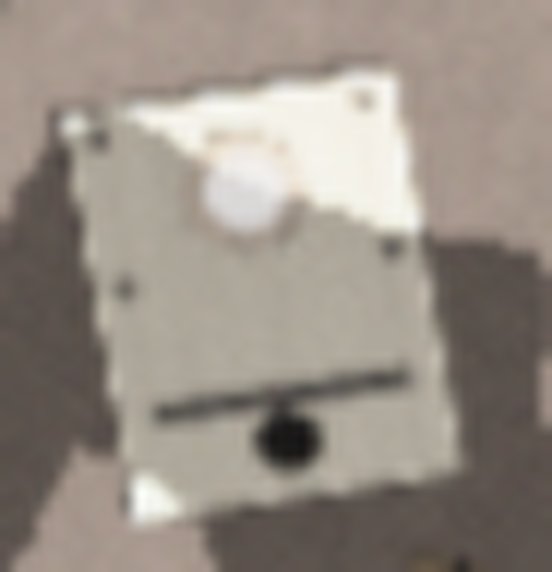

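```bash
cat > meas.py <<'E'
from bench import r
from h import *
c=r.calibration('top')
px=lambda a,x0,y0,fx,fy:np.array(a,float)/[fx,fy]+[x0,y0]-0.5+0.5/np.array([fx,fy])
def rep(C):
    ctr=C.mean(0)[:2]; ax=(C[0]+C[1]-C[2]-C[3])[:2];lat=(C[0]+C[3]-C[1]-C[2])[:2]
    h1=np.degrees(np.arctan2(ax[1],ax[0]));h2=np.degrees(np.arctan2(-lat[0],lat[1]))
    e=np.array([np.cos(np.radians(7.5)),np.sin(np.radians(7.5))]);n=np.array([-e[1],e[0]]);q=ctr-[637,18]
    print('ctr',ctr.round(1),'len',np.linalg.norm(ax)/2,np.linalg.norm(lat)/2,'hd',h1,h2,'stand',q@e,q@n)
E
python3 - <<'E'
from meas import *
rep(plane(c,px([[62,112],[395,72],[460,470],[130,522]],235,165,12,11),16.))
E
```

```text
ctr [4.937e+02 4.000e-01] len 119.62889159777832 89.76066643792207 hd 8.661821623541128 8.671107441854689 stand -144.3788447242896 1.2568010277220891
```

```bash
python3 - <<'E'
from bench import r
from h import *
print(cmd(r.sense(),[404,-12,80],-82.5)); print(cmd(r.sense(),[404,-12,0],-82.5))
E
```

```text
(array([-0.08418585,  8.80258922,  1.49301557]), array([ 4.97837990e+01, -5.47254022e-02, -3.38273565e-02]))
(array([7.91580942, 8.79532233, 1.49780478]), array([ 4.97837990e+01, -5.47254022e-02, -3.38273565e-02]))
```

Request:
{"name": "servo_tool", "arguments": {"commands": [[[105,0,2,0.4,8,0,0],[105,0,4,0.8,16,0,0],[105,0,6,1.2,24,0,0],[105,0,8,1.5,32,0,0],[105,0,8.8,1.5,40,0,0],[105,0,8.8,1.5,48,0,0],[105,0,8.8,1.5,50,0,0],[105,0,8.8,1.5,50,0,0]]]}}

```text
time: 7.55
tool_pos: [406.1, -13.2, 79.8]
tcp_rot: [102.6, 90.0, 20.2]
ft_force: [0.1, -0.3, 0.4]
finger_gap: 50.4
```

```bash
python3 look.py 5; python3 - <<'E'
from bench import r
from h import *
print(cmd(r.sense(),[404,-12,0],-82.5))
E
```

```text
t 7.55 [406.1 -13.2  79.8] stand -233.0 -0.8 F [ 0.1 -0.3  0.4] jaw -82.31
(array([ 7.97247138, -0.16587863, -0.15251357]), array([ 0.2329879 , -0.00334874, -0.02110862]))
```

View pics/b5.png

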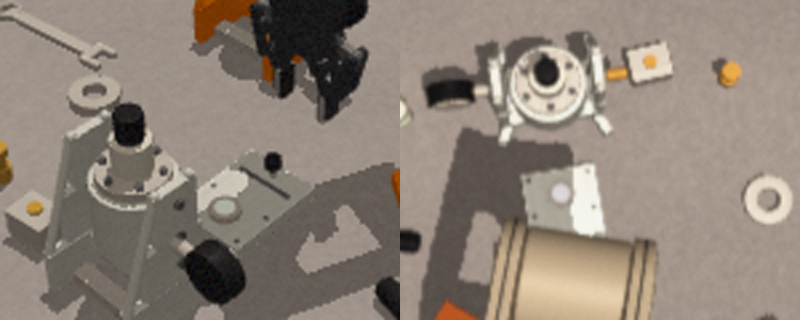

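The fingers are behind the plate, clear of its rear edge and of the knob. Going down.

Request:
{"name": "servo_tool", "arguments": {"commands": [[[105,3.5,-0.2,-0.1,0,0,0],[105,6,-0.2,-0.1,0,0,0],[105,7,-0.2,-0.1,0,0,0],[105,7.5,-0.2,-0.1,0,0,0],[105,7.9,-0.2,-0.1,0,0,0],[105,7.9,-0.2,-0.1,0,0,0]]]}}

```text
time: 8.25
tool_pos: [403.8, -12.6, 1.2]
tcp_rot: [75.1, 89.9, -7.3]
ft_force: [-0.6, -0.5, 0.3]
finger_gap: 50.4
```

```bash
python3 look.py 6
```

```text
t 8.25 [403.8 -12.6   1.2] stand -235.2 0.1 F [-0.6 -0.5  0.3] jaw -82.41
```

View pics/b6.png

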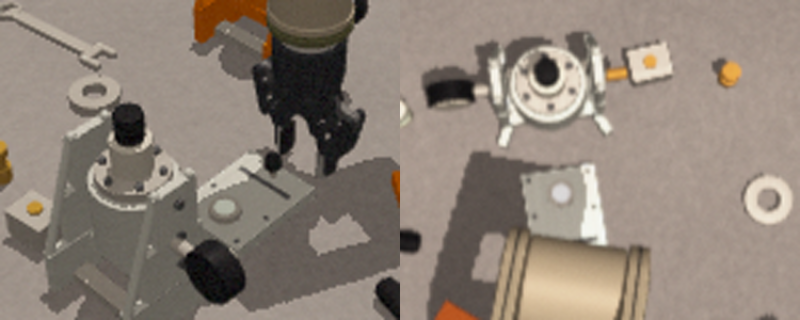

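Request:
{"name": "servo_tool", "arguments": {"commands": [[[105,0,0.7,0,0,0,0],[105,0,1.4,0,0,0,0],[105,0,2.0,0,0,0,0],[105,0,2.5,0,0,0,0],[105,0,3.0,0,0,0,0],[105,0,3.5,0,0,0,0],[105,0,4,0,0,0,0],[105,0,4,0,0,0,0]]]}}

```text
time: 9.15
tool_pos: [443.2, -7.2, 0.4]
tcp_rot: [-99.9, 90.0, 177.7]
ft_force: [-0.1, -0.3, -0.3]
finger_gap: 50.2
```

Request:
{"name": "servo_tool", "arguments": {"commands": [[[105,0,0.4,0,0,0,0],[105,0,0.8,0,0,0,0],[105,0,1.2,0,0,0,0],[105,0,1.6,0,0,0,0],[105,0,2,0,0,0,0],[105,0,2,0,0,0,0]]]}}

```text
time: 9.75
tool_pos: [463.6, -4.6, 0.8]
tcp_rot: [81.3, 89.9, -1.1]
ft_force: [-0.1, -0.2, 0.9]
finger_gap: 50.1
```

```bash
python3 look.py 7; python3 - <<'E'
import cv2
p=cv2.imread('pics/top7.png'); 
cv2.imwrite('pics/c7.png',cv2.resize(p[135:195,222:288],None,fx=12,fy=10,interpolation=cv2.INTER_CUBIC))
E
```

```text
t 9.75 [463.6  -4.6   0.8] stand -174.9 0.3 F [-0.1 -0.2  0.9] jaw -82.43
```

View pics/c7.png

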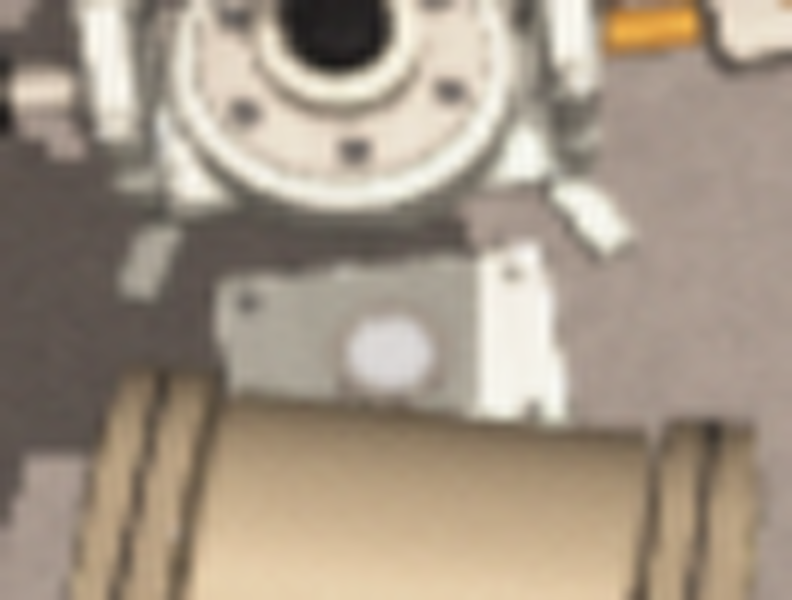

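View pics/b7.png

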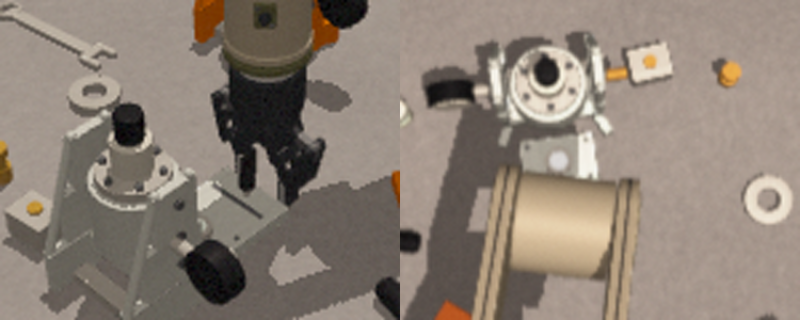

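```bash
python3 - <<'E'
from meas import *
e=np.array([np.cos(np.radians(7.5)),np.sin(np.radians(7.5))]);n=np.array([-e[1],e[0]])
for nm,uv,z in(('plate',[[213,285],[547,242]],16.),('tips',[[115,288],[633,235]],30.),('win',[[390,355]],24.)):
    P=plane(c,px(uv,222,135,12,10),z)[:,:2]-[637,18]; print(nm,np.c_[P@e,P@n].round(1),(P@n).mean())
    if len(P)>1: v=P[0]-P[1];print(np.degrees(np.arctan2(-v[0],v[1])))
E
```

```text
plate [[-46.9  44.1]
 [-44.7 -46.8]] -1.3325223656270815
8.863240158983203
tips [[-46.3  69.7]
 [-47.4 -69.4]] 0.13572440200527325
7.066484874711735
win [[-76.5  -0.2]] -0.21079667200733015
```

The front edge is at the mouth of the guides, about 1 mm off the middle. I'll continue in steps.

Request:
{"name": "servo_tool", "arguments": {"commands": [[[105,0,0.4,0,0,0,0],[105,0,0.8,0,0,0,0],[105,0,1.2,0,0,0,0],[105,0,1.6,0,0,0,0],[105,0,2.0,0,0,0,0],[105,0,2.3,0,0,0,0],[105,0,2.5,0,0,0,0],[105,0,2.5,0,0,0,0]]]}}

```text
time: 10.65
tool_pos: [487.6, -1.3, 0.7]
tcp_rot: [-17.5, 90.0, -99.9]
ft_force: [-3.4, -0.1, 2.0]
finger_gap: 50.5
```

Request:
{"name": "servo_tool", "arguments": {"commands": [[[105,0,0.4,0,0,0,0],[105,0,0.8,0,0,0,0],[105,0,1.2,0,0,0,0],[105,0,1.6,0,0,0,0],[105,0,2.0,0,0,0,0],[105,0,2.3,0,0,0,0],[105,0,2.5,0,0,0,0],[105,0,2.5,0,0,0,0]]]}}

```text
time: 11.45
tool_pos: [512.8, 2.0, 0.7]
tcp_rot: [84.9, 90.0, 2.5]
ft_force: [-0.6, 0.1, -0.5]
finger_gap: 50.2
```

```bash
python3 look.py 8
```

```text
t 11.45 [512.8   2.    0.7] stand -125.2 0.4 F [-0.6  0.1 -0.5] jaw -82.42
```

View pics/b8.png

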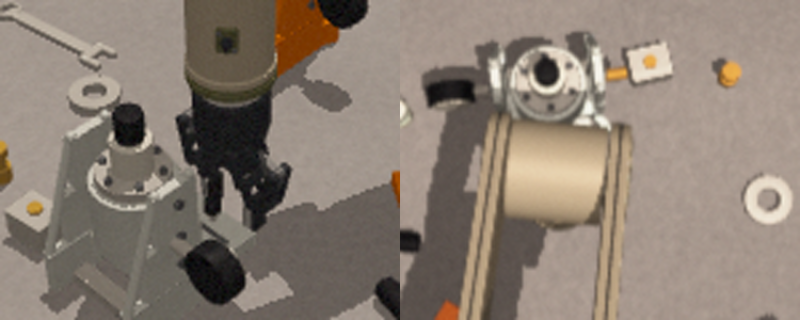

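Request:
{"name": "servo_tool", "arguments": {"commands": [[[105,0,0.3,0,0,0,0],[105,0,0.6,0,0,0,0],[105,0,0.9,0,0,0,0],[105,0,1.2,0,0,0,0],[105,0,1.5,0,0,0,0],[105,0,1.7,0,0,0,0],[105,0,1.7,0,0,0,0]]]}}

```text
time: 12.25
tool_pos: [529.2, 4.2, 0.7]
tcp_rot: [52.6, 90.0, -29.9]
ft_force: [-2.7, -0.2, 1.9]
finger_gap: 49.9
```

Request:
{"name": "servo_tool", "arguments": {"commands": [[[105,0,0.1,0,0,0,0],[105,0,0.2,0,0,0,0],[105,0,0.2,0,0,0,0]]]}}

```text
time: 12.55
tool_pos: [531.0, 4.5, 0.7]
tcp_rot: [-85.7, 90.0, -168.1]
ft_force: [-4.0, -0.6, 4.0]
finger_gap: 50.0
```

Request:
{"name": "servo_tool", "arguments": {"commands": [[[105,0,0.1,0,0,0,0],[105,0,0.2,0,0,0,0],[105,0,0.2,0,0,0,0]]]}}

```text
time: 12.85
tool_pos: [533.0, 4.8, 0.7]
tcp_rot: [-103.7, 90.0, 173.8]
ft_force: [-4.3, 0.1, 4.1]
finger_gap: 50.4
```

Request:
{"name": "servo_tool", "arguments": {"commands": [[[105,0,0.1,0,0,0,0],[105,0,0.1,0,0,0,0]]]}}

```text
time: 13.05
tool_pos: [533.4, 4.8, 0.5]
tcp_rot: [-93.5, 89.9, -175.9]
ft_force: [-7.7, -0.2, 6.4]
finger_gap: 49.9
```

Request:
{"name": "servo_tool", "arguments": {"commands": [[[105,0,0.1,0,0,0,0],[105,0,0.1,0,0,0,0]]]}}

```text
time: 13.25
tool_pos: [533.4, 4.8, 0.4]
tcp_rot: [-92.8, 89.8, -175.2]
ft_force: [-12.2, -1.6, 9.4]
finger_gap: 50.3
```

Request:
{"name": "servo_tool", "arguments": {"commands": [[[105,0,0.1,0,0,0,0],[105,0,0.1,0,0,0,0]]]}}

```text
time: 13.45
tool_pos: [533.4, 4.9, 0.1]
tcp_rot: [-93.2, 89.7, -175.7]
ft_force: [-16.1, -2.1, 12.5]
finger_gap: 50.4
```

Request:
{"name": "servo_tool", "arguments": {"commands": [[[105,0,0.1,0,0,0,0],[105,0,0.1,0,0,0,0]]]}}

```text
time: 13.65
tool_pos: [533.5, 4.9, 0.0]
tcp_rot: [-93.2, 89.6, -175.6]
ft_force: [-20.9, -3.8, 17.6]
finger_gap: 50.1
```

Contact is firm: force rises with no travel. I'll check whether that's the stop bar, first relaxing the push and backing off.

Request:
{"name": "servo_tool", "arguments": {"commands": [[[105,0,-0.4,0,0,0,0],[105,0,-1,0,0,0,0],[105,0,-2.5,0,0,0,0],[105,0,-5,0,0,0,0],[105,-5,-8,0,0,0,0],[105,-9,-12,0,0,0,0],[105,-12,-16,0,0,0,0],[105,-12,-18,0,0,0,0]]]}}

```text
time: 14.45
tool_pos: [359.6, -18.9, 124.2]
tcp_rot: [72.2, 89.6, -10.2]
ft_force: [-0.4, 0.1, -0.0]
finger_gap: 50.3
```

```bash
python3 look.py 9; python3 - <<'E'
import cv2
p=cv2.imread('pics/top9.png'); 
cv2.imwrite('pics/c9.png',cv2.resize(p[135:195,222:288],None,fx=12,fy=10,interpolation=cv2.INTER_CUBIC))
p=cv2.imread('pics/scene9.png'); 
cv2.imwrite('pics/d9.png',cv2.resize(p[190:245,180:250],None,fx=11,fy=10.5,interpolation=cv2.INTER_CUBIC))
E
```

```text
t 14.45 [359.6 -18.9 124.2] stand -279.8 -0.4 F [-0.4  0.1 -0. ] jaw -82.4
```

View pics/c9.png

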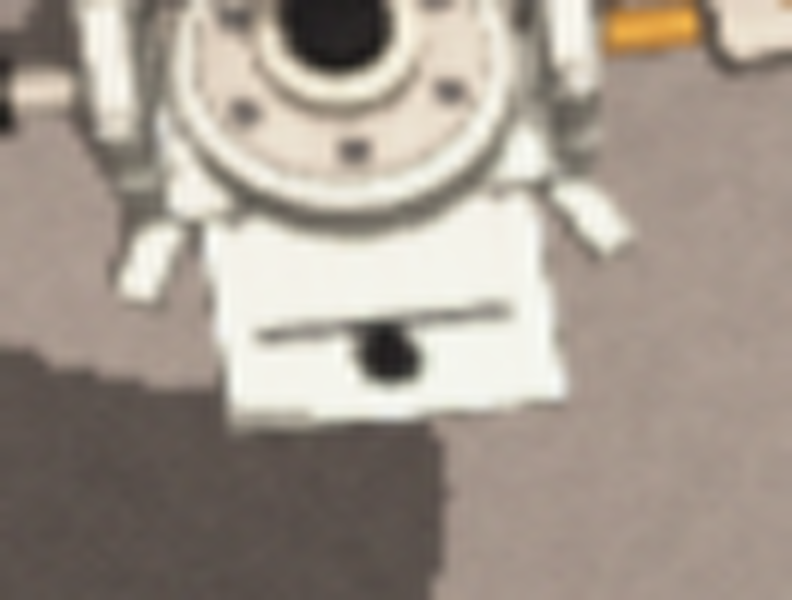

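View pics/d9.png

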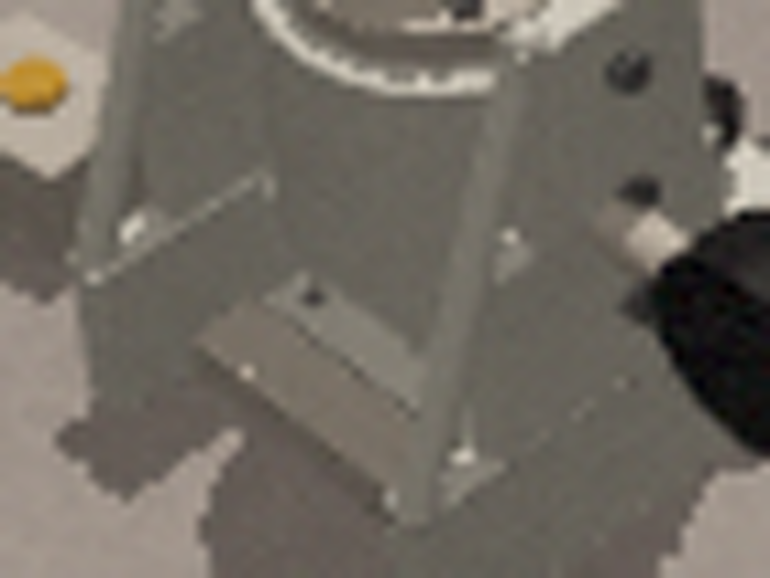

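In the scene view the plate's front edge (245,295)–(420,405) runs along the bar with no visible gap. The top view shows its rear part between the guides. Now a numeric check.

```bash
python3 - <<'E'
from meas import *
e=np.array([np.cos(np.radians(7.5)),np.sin(np.radians(7.5))]);n=np.array([-e[1],e[0]])
for nm,uv,z in(('rear',[[230,425],[568,397]],16.),('left side',[[205,235],[230,425]],16),('right side',[[540,200],[568,397]],16),('tips',[[115,288],[633,235]],30.),('knob top',[[390,358]],42.)):
    P=plane(c,px(uv,222,135,12,10),z)[:,:2]-[637,18]; print(nm,np.c_[P@e,P@n].round(1),P@e@np.ones(len(P))/len(P),(P@n).mean())
    if len(P)>1: v=P[0]-P[1];print(np.degrees(np.arctan2(-v[0],v[1])) if 'side' not in nm else np.degrees(np.arctan2(v[1],v[0])))
cs=r.calibration('scene')
print('groove',end=' ');P=plane(c,px([[255,336],[510,310]],222,135,12,10),16.);v=P[0]-P[1];print(np.degrees(np.arctan2(-v[0],v[1])))
P=plane(cs,px([[255,290],[420,412]],180,190,11,10.5),16.)[:,:2]-[637,18];print('plate front',np.c_[P@e,P@n])
P=plane(cs,px([[255,293],[420,416]],180,190,11,10.5),14.)[:,:2]-[637,18];print('bar near',np.c_[P@e,P@n])
P=plane(cs,px([[195,338],[390,500]],180,190,11,10.5),14.)[:,:2]-[637,18];print('bar far',np.c_[P@e,P@n])
E
```

```text
rear [[-92.5  45.3]
 [-95.3 -45.8]] -93.88109241008752 -0.24721508483332144
5.736621086370587
left side [[-30.4  44.2]
 [-92.5  45.3]] -61.45843937676472 44.74466982505427
6.4743450798138555
right side [[-30.9 -46.7]
 [-95.3 -45.8]] -63.086751926355504 -46.23866775497412
6.709550807957492
tips [[-46.3  69.7]
 [-47.4 -69.4]] -46.85931052676814 0.13572440200527325
7.066484874711735
knob top [[-79.6  -0.2]] -79.61413357577041 -0.15061125047650178
groove 7.041861945096036
plate front [[ 25.24866848 -49.51863194]
 [ 25.24910971   8.96298355]]
bar near [[ 24.82304568 -50.28937168]
 [ 25.02577191   8.50899925]]
bar far [[ 44.63449564 -48.9983268 ]
 [ 47.82505047  23.49060047]]
```

```bash
python3 - <<'E'
from bench import r
s=r.sense();print(s['time'],s['tool_pos'],s['ft_force']); print(r.hand_in())
E
```

```text
14.55 [358.31855527 -18.94365295 123.02746829] [0.78422283 0.19347964 0.58394865]
the job is handed in; nothing more can be done
None
```

I pushed the carrier in under the bridge, window end first, until its front edge met the stop bar, then backed off and handed in at 14.6 s. I got there with one push against its right edge to square it up, then a push on its rear edge with a finger on each side of the knob.

**Last checks:**
- **Contact:** the fingers came to a hard stop, with the push rising to about 21 N and no further travel. Afterwards the scene view showed the front edge lying along the bar with no visible gap; both edges measured at x ≈ 25 mm in my estimate of the stand's frame.
- **Fit in the lane:** the carrier is within about 1 mm of the middle and within 2° of square.
- **Clear of everything:** the robot stands clear with no contact force. I saw nothing else move in the pictures, but did not measure the other objects.

**One disagreement:** in the stand frame I fitted, the bar and the carrier both read about 5 mm nearer the robot than nominal. I put this down to error in that fit along x, since the valve-top circle also put the stand about 4 mm nearer in the top view (it agreed with the fit in the scene view). I relied on the direct comparison of carrier against bar instead.

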